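# Roll the ground shaft into the vee block

### The arm

A 7-joint arm with a two-finger parallel gripper is mounted at the origin on the work surface. World frame = base frame: x ahead of the robot, y to its left, z up, the work surface at z = 0. Lengths are in m, angles in degrees, forces in N, time in s.
With the tool pointing down it reaches from about 0.425 to 0.875 m from the base axis. Payload 4.7 kg.
Tool frame: the origin (TCP) lies at the very end of the fingers, on their centre line; the grasp point (between the pads) lies 19 mm behind it; z points along the fingers, y is the direction in which the jaws open and shut (so a half turn about z gives the same grasp; the last joint's range is limited). The gripper opens to 87 mm and grips with 3 to 60 N. Pads are 19 mm wide; open, the fingers measure 117 mm over their backs; the gripper's body (75 mm by 190 mm) begins 51 mm behind the grasp point.
Start: joints at [-66.801, 18.392, -4.016, 83.108, 1.295, 78.541, -3.26], TCP at [0.248, 0.601, 0.223] pointing down, gripper open.
Joint ranges: [-163.93, 163.93], [-17.29, 119.83], [-79.2, 71.16], [3.27, 140.29], [-89.18, 269.18], [5.43, 117.66], [-154.24, 154.24]. Speed limits (degrees/s): [147.25, 147.25, 180, 180, 180, 180, 180].

### API

Orientations are given as [roll, pitch, yaw] about the fixed x, y, z axes, in that order (R = Rz(yaw) Ry(pitch) Rx(roll)).
In Python, from cell import monitor, read_camera, camera_info, env, look_for gives the robot as it stands.
- The arm moves only by the tool servo_tool, never from a script. Its argument "commands" is one flat list of numbers, 6 for each row, row after row: the shift along the tool's x, y, z in mm, then the turn, a rotation vector about the tool's x, y, z in degrees. A call has 1 to 10 rows; each row shifts and turns the commanded pose from where the row before left it, along the tool's axes as they then stand; what a row does not reach is not made up. A row lasts 1/10 s, in which the tool goes at most 50 mm and 8.59 degrees, less where a joint would pass 70% of its speed; a pose out of reach is approached as far as the arm can. A call is refused whole if a number of a shift passes 50 or a number of a turn 8.59, either way. A call with a gripper value outside its range is refused whole. "jaw" is the finger opening in mm, from 0 to 87, set as the call begins (left out, the last holds). The fingers move at their own pace and stop on an object; "newtons" is the grip in N (left out, the last holds). Time passes only in rows, so rows that do not move let the fingers close. It gives the time, the measured TCP pose, the force and the opening at its end, in the units of the state.
- monitor.get_obs(): the state, without advancing time (a new reading comes with each control period).
- read_camera(name): name is "side" or "top" or "wrist"; returns (picture, depth): 400x640x3 uint8, red, green, blue; 400x640 float32, m along the optical axis (not along the pixel's ray), 0 where there is no reading.
- camera_info(name): a dict with "camera_matrix" (3x3 intrinsics, pixels), "R" (3x3) and "t" (3): a world point X has camera coordinates R X + t; the wrist camera has in their place "T_tool_cam" (4x4, takes a point from camera to tool coordinates, whose origin is the TCP and whose axes are the flange's). Camera axes: x right, y down, z forward; pixel columns grow to the right and rows downward; lengths in m; the calibration is good to about 2 mm. A picture is of the moment at which its call begins: read the wrist's pose just before it. camera_info takes no time and is no camera call.
- env.sign_off(): hands the job in, once; it reports no verdict.
Trained networks look in the newest picture that a camera, given by its name, has taken for a name from the list of things; names that differ only in an ending like _2 or _b are one class to them, and where a whole thing is asked for, a point or a joint stands for the part that bears it (a point fixed in the world has none). Each returns a list of dicts, best first, with "conf" (0 to 1); they miss things now and then, are a little off and sometimes report something else, mostly with a low value. They report only what shows in the picture. A call takes as long as a camera call. They do not tell look-alikes from the thing itself.
- look_for(camera, label): "box" ([left, top, width, height] in pixels, round what is visible of it).
The state is a dict: "time_s": time; "qpos": joint angles; "joint_velocities": joint speeds; "effort": joint torques, N m; "tool_pos": TCP position; "tool_rot": TCP orientation; "force": force on the tool from outside, world axes, zero at the start; "wrist_torque": the same for the moment, N m; "grip_width": finger opening in m.
Only numpy, scipy, OpenCV 4.12 (cv2) and the standard library are available. Lean on these libraries where they do the work, as an engineer would, in place of code of your own. Each camera call takes 0.05 s, during which the arm holds its last target.

### The job

Load the steel shaft into the vee block for its run-out check: push it with the fingertips so that it rolls over the granite plate, up a ramp of the block and down into the vee, where it must lie seated, at rest and let go, with both its ends sticking out of the block. Never grip, lift or carry the shaft, and roll it rather than skid it, because its ground surface must not be marked; push gently, and leave everything else where it stands.

Things in the scene. Friction and masses are not known exactly. Their poses are not given: they have to be found in the camera images.
- shaft: Bright steel cylinder, 32 mm diameter, 130 mm long, 0.82 kg, lying on the plate 190 to 260 mm to one side of the vee, up to 0.2 rad askew to it. Origin: its centre (16 mm up); x: along it; z: up at first, through a dark keyway. Pushed at or below mid height it rolls, higher up it binds or skids. A push at one end hardly turns it; a twist with a finger loosely on either side does. Rolls back on a ramp.
- vblock: Low steel vee block fixed to the plate, 70 mm long (x, along the vee), 184 mm over its two ramps (y). Origin: centre of its underside, below the bottom of the vee. 120 degree vee, 28 mm wide at its mouth, edges 10.5 mm high, then on each side a 3 mm flat and a plane ramp (8 degrees) down to the plate 92 mm from the middle.
- vee_seat (a point): Where the centre of the seated shaft belongs: on the block's middle, 21 mm above the plate. While it rides over an edge of the vee the shaft's centre is 26.5 mm above the plate. Going up a ramp, fingers that lean in under the shaft (10 to 20 degrees) roll it freely; upright ones may bind on it.
- blower: Bystander, loose: black rubber dust blower standing upright, 66 mm in diameter, 130 mm high, on the side of the vee block away from the shaft. Origin: centre of its foot.
- setting_ring: Bystander, loose: dark steel setting ring lying flat, 64 mm outside, 32 mm bore, 22 mm high. Origin: centre of its underside.
- gauge_block: Bystander, loose: steel gauge block standing on end, 35 x 15 mm (x, y), 60 mm high. Origin: centre of its underside.
- optical_flat: Bystander, loose: glass optical flat in a dark mount lying flat, 65 mm in diameter, 14 mm high. Origin: centre of its underside.
- dial_stand: Bystander, loose, 1.3 kg: dial indicator on a magnetic-base stand, base 50 x 60 mm, 205 mm high, the dial held 88 mm off the post along its y axis at 165 mm height. Origin: centre of its underside.
- spray_bottle: Bystander, loose: white cleaner bottle with a blue cap, 52 mm in diameter, 135 mm high. Origin: centre of its underside.
There are look-alikes about, which are no part of the job. Leave any purple look-alike of the shaft alone.

How it is judged:
By the outcome, as a careful person would: the job done as asked, in the order asked, and still so for the second after the job is handed in, with the robot touching nothing.
It also fails if it takes over 58 s, if anything falls off the work surface, if the arm or the gripper's body presses on something with over 40 N, if the wrist force passes 120 N, or if a joint passes its speed limit or range.

## Working session

There is one attempt and no reset: what is moved stays moved. The work goes in short steps, Python scripts to look and compute and a tool call to move; the robot and the scene stay as the last step left them, time stands still between calls to the robot, and variables do not carry over. Pictures are saved under pics/ and viewed, and the job is handed in when it is done.

Besides the shell and the picture viewer there is one more tool, called after ">>>" by a JSON object that holds its "name" and its "arguments". servo_tool: Moves the arm, as the interface text tells. Its arguments: {"type":"object","properties":{"commands":{"type":"array","items":{"type":"number"}},"jaw":{"type":"number"},"newtons":{"type":"number"}},"required":["commands"]}

```bash
ls; mkdir -p pics; python3 - <<'E'
from cell import monitor, read_camera, camera_info, env, look_for
import cv2, numpy as np
o=monitor.get_obs(); print(o)
for c in ("top","side"):
    p,d=read_camera(c); cv2.imwrite(f"pics/{c}0.png",p[:,:,::-1]); np.save(f"/tmp/{c}d.npy",d); np.save(f"/tmp/{c}p.npy",p)
    i=camera_info(c); print(c,i)
print(camera_info("wrist"))
E
```

```text
pics
{'time_s': 0.0, 'qpos': array([-66.80187706,  18.43700086,  -4.01404965,  83.17302131,
         1.29617657,  78.53936747,  -3.26036085]), 'joint_velocities': array([-0.10513385, -0.12331325, -0.08406693,  0.10089807, -0.02258859,
        0.10496459,  0.06970948]), 'effort': array([-2.06433656e-04, -4.91289282e+01, -4.04192526e-01, -3.12523091e+01,
       -6.39458187e-02,  4.37100639e-02,  1.68855240e-04]), 'tool_pos': array([0.24746053, 0.60048057, 0.22150111]), 'tool_rot': array([-1.79895907e+02,  7.23331870e-03,  1.57610059e+02]), 'force': array([0.35023091, 0.93740176, 0.04610271]), 'wrist_torque': array([ 0.02360774, -0.00140856,  0.00831658]), 'grip_width': 0.08694110450385004}
top {'camera_matrix': array([[400.81145828,   0.        , 329.07591934],
       [  0.        , 400.81145828, 207.18595822],
       [  0.        ,   0.        ,   1.        ]]), 'R': array([[ 0.02554619, -0.99959974,  0.01215538],
       [-0.98634898, -0.02718249, -0.16240935],
       [ 0.16267476, -0.00784051, -0.98664859]]), 't': array([0.01954962, 0.57477265, 0.75054816])}
side {'camera_matrix': ar
[... 185 characters left out ...]
20609, -0.00234314],
       [-0.25500764, -0.5337514 , -0.80627573],
       [ 0.34400152,  0.72921121, -0.59153526]]), 't': array([-0.50971818,  0.20622292,  0.66392777])}
{'camera_matrix': array([[278.2061889 ,   0.        , 318.01317267],
       [  0.        , 278.2061889 , 195.19544452],
       [  0.        ,   0.        ,   1.        ]]), 'T_tool_cam': array([[-1.55387773e-03, -9.65099069e-01, -2.61880453e-01,
         7.24230480e-02],
       [ 9.99998753e-01, -1.57380129e-03, -1.33654987e-04,
        -6.70920349e-04],
       [-2.83157492e-04, -2.61880335e-01,  9.65100311e-01,
        -1.62693872e-01],
       [ 0.00000000e+00,  0.00000000e+00,  0.00000000e+00,
         1.00000000e+00]])}
```

View pics/top0.png

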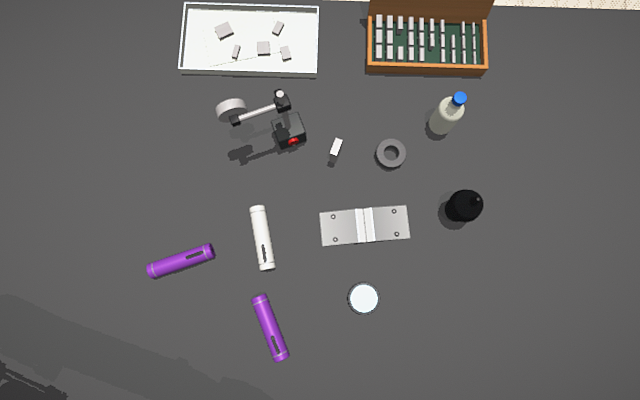

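View pics/side0.png

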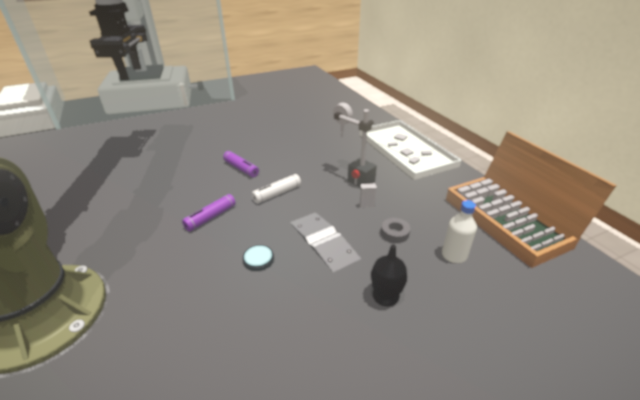

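The top view shows the bright steel shaft at (262,238) and the vee block at (365,225). Two purple look-alikes lie at (181,260) and (270,328). Other objects: ring (391,153), gauge block (336,147), flat (364,298), dial stand (288,130), bottle (447,115), blower (464,205). The only steel-coloured candidate for the shaft is the one at (262,238). I'll measure it and check it in a crop.

```bash
cat > h.py <<'E'
from cell import monitor, read_camera, camera_info, env, look_for
import cv2, numpy as np
def cloud(c,d,info=None):
    i=info or camera_info(c); K=i["camera_matrix"]; R=i["R"]; t=i["t"]
    v,u=np.mgrid[0:400,0:640]
    P=np.stack([(u-K[0,2])/K[0,0]*d,(v-K[1,2])/K[1,1]*d,d],-1)
    return (P-t)@R     # R^T (P-t)
def proj(c,X):
    i=camera_info(c); p=i["R"]@np.asarray(X)+i["t"]; q=i["camera_matrix"]@p; return q[:2]/q[2]
E
python3 - <<'E'
from h import *
p,d=read_camera("top"); W=cloud("top",d)
for n in ["shaft","vblock","blower","setting_ring","gauge_block","optical_flat","dial_stand","spray_bottle"]:
    print(n,[(x["box"],round(x["conf"],2)) for x in look_for("top",n)][:4])
def comp(u0,u1,v0,v1,zmin,zmax,name):
    s=W[v0:v1,u0:u1].reshape(-1,3); s=s[(s[:,2]>zmin)&(s[:,2]<zmax)]
    m=s[:,:2].mean(0); c=s[:,:2]-m
    r=cv2.minAreaRect(s[:,:2].astype(np.float32)*1000)
    print(name,len(s),"mean",m.round(4),"rect",np.round(r[0],1),np.round(r[1],1),round(r[2],2),"z",s[:,2].min().round(4),s[:,2].max().round(4))
    return s
s=comp(235,290,195,280,.012,.05,"shaft")
s=comp(310,420,195,255,.0035,.05,"vblock")
print("plate z",np.median(W[270:290,300:330,2]),np.median(W[180:195,300:400,2]),np.median(W[210:230,200:230,2]))
comp(135,225,235,285,.012,.05,"purpleA"); comp(240,300,285,370,.012,.05,"purpleB")
comp(340,390,275,320,.008,.05,"flat");comp(370,412,135,172,.012,.05,"ring");comp(325,348,130,165,.02,.09,"gauge");comp(205,310,80,165,.01,.3,"dial");comp(435,490,180,230,.02,.3,"blower")
big=cv2.resize(p[190:290,130:420],None,fx=2.7,fy=2.7,interpolation=cv2.INTER_CUBIC); cv2.imwrite("pics/crop1.png",big[:,:,::-1])
E
```

```text
shaft [([250.1, 204.8, 25.6, 65.6], 0.93), ([146.3, 244.4, 68.5, 31.4], 0.86), ([252.5, 293.4, 35.5, 70.3], 0.74)]
vblock [([318.0, 207.3, 91.6, 38.2], 0.67)]
blower [([443.4, 193.5, 41.7, 32.6], 0.63), ([319.7, 207.2, 92.3, 38.7], 0.45)]
setting_ring [([372.1, 141.0, 31.5, 28.0], 0.91)]
gauge_block [([332.8, 141.0, 8.8, 21.0], 0.78), ([319.2, 208.3, 90.5, 36.4], 0.26)]
optical_flat [([347.8, 281.9, 32.5, 33.0], 0.93)]
dial_stand [([218.6, 90.7, 88.7, 60.8], 0.73)]
spray_bottle [([431.5, 90.1, 36.7, 44.6], 0.56)]
shaft 1024 mean [0.5118 0.1671] rect [512.6 168.8] [130.3  32. ] 12.65 z 0.0137 0.0351
vblock 1975 mean [ 0.5449 -0.0408] rect [539.1 -46.4] [207.5  96.9] 89.98 z 0.0035 0.0137
plate z -0.00035715478082663885 -0.0005950174500983349 -0.0004886572202100425
purpleA 1086 mean [0.4612 0.3272] rect [461.9 329.2] [ 32.1 131.2] 21.0 z 0.0125 0.0351
purpleB 1139 mean [0.3371 0.1425] rect [337.  144.4] [129.7  31.9] 24.27 z 0.0135 0.0364
flat 811 mean [ 0.3965 -0.0396] rect [397.3 -39.4] [62.8 62.4] 2.11 z 0.0081 0.0172
ring 567 mean [ 0.6969 -0.0932] rect [697.6 -93.4] [62.9 62.6] 88.6 z 0.0121 0.0257
gauge 184 mean [0.6921 0.0241] rect [695.7  23.9] [15.2 36. ] 71.05 z 0.0201 0.0637
dial 2056 mean [0.7249 0.1525] rect [719.8 161.3] [ 58.  145.1] 20.63 z 0.0101 0.2067
blower 941 mean [ 0.5782 -0.2239] rect [ 581.3 -229.9] [58.6 59.3] 72.81 z 0.0331 0.1317
```

View pics/crop1.png

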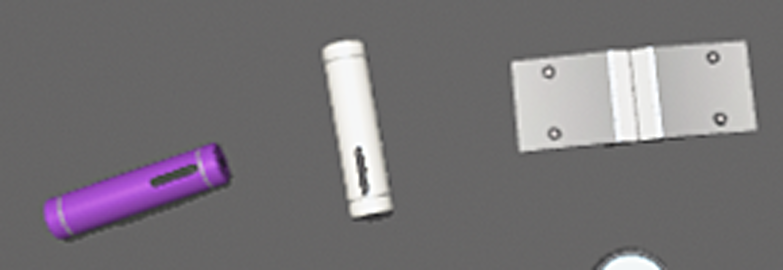

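The crop confirms it: the bright steel cylinder with a dark keyway on top is the shaft, and the purple one to its left is the look-alike. Next I'll fit the block's corners and the shaft axis precisely.

```bash
python3 - <<'E'
from h import *
p=np.load("/tmp/topp.npy"); d=np.load("/tmp/topd.npy"); W=cloud("top",d)
g=p.astype(int).sum(2)
m=np.zeros((400,640),np.uint8); m[195:255,310:420]=(g[195:255,310:420]>330)*255
cn,_=cv2.findContours(m,cv2.RETR_EXTERNAL,cv2.CHAIN_APPROX_NONE); cn=max(cn,key=cv2.contourArea)
mm=np.zeros_like(m); cv2.drawContours(mm,[cn],-1,255,-1)
pts=W[mm>0]; r=cv2.minAreaRect((pts[:,:2]*1000).astype(np.float32)); print("block",r)
# top strip z profile
c=np.array(r[0])/1000
i=camera_info("top")
for px in cv2.boxPoints(cv2.minAreaRect(cn)): print(px)
# shaft axis: fit cylinder by lsq
from scipy.optimize import least_squares
s=W[195:280,235:290].reshape(-1,3); s=s[(s[:,2]>.012)&(s[:,2]<.05)]
def f(q): 
    y0,th,z0=q; n=np.array([-np.sin(th),np.cos(th)]); 
    l=(s[:,:2]-[0.5126,0])@n - y0*n[1]
    return np.hypot(l,s[:,2]-z0)-0.016
q=least_squares(f,[.168,.22,.016],loss="soft_l1",f_scale=.001).x; print("y at x=.5126",q[0],"deg",np.degrees(q[1]),q[2])
ax=np.array([np.cos(q[1]),np.sin(q[1])]); a=(s[:,:2]-[0.5126,q[0]])@ax; print("ends",a.min(),a.max())
# block yaw from vee lines: brightness; sample in block frame
for th in (0,):
    pass
# edges: vee ridge points z>0.0095
b=W[195:255,310:420].reshape(-1,3)
b=b[(mm[195:255,310:420].reshape(-1)>0)]
for side,lab in ((1,"+y"),(-1,"-y")): pass
print("high z", np.percentile(b[:,2],[1,50,99]))
E
```

```text
block ((520.5271606445312, -43.49230194091797), (128.70372009277344, 187.7446746826172), 7.595676898956299)
[318.04672 211.2515 ]
[407.1132  202.96625]
[410.36893 237.9657 ]
[321.30246 246.25095]
y at x=.5126 0.1689373356490694 deg 13.044687009211872 0.01554462639563887
ends -0.06510965339935532 0.06542128297454776
high z [-0.0025694   0.00497188  0.01226574]
```

```bash
python3 - <<'E'
from h import *
p=np.load("/tmp/topp.npy")
g=p.astype(int).sum(2)
m=np.zeros((400,640),np.uint8); m[195:255,310:420]=(g[195:255,310:420]>330)*255
cn,_=cv2.findContours(m,cv2.RETR_EXTERNAL,cv2.CHAIN_APPROX_NONE); cn=max(cn,key=cv2.contourArea)
H=cv2.convexHull(cn)[:,0].astype(float)
i=camera_info("top");K,R,t=i["camera_matrix"],i["R"],i["t"]
from scipy.optimize import least_squares
sy=np.array([[35,92,0],[35,17,10.5],[35,-17,10.5],[35,-92,0],[-35,-92,0],[-35,-17,10.5],[-35,17,10.5],[-35,92,0]])/1000.
def poly(q):
    c,s=np.cos(q[2]),np.sin(q[2]); X=np.c_[q[0]+c*sy[:,0]-s*sy[:,1],q[1]+s*sy[:,0]+c*sy[:,1],sy[:,2]]
    P=(X@R.T+t)@K.T; return (P[:,:2]/P[:,2:]).astype(np.float32)
pts=cn[:,0].astype(float)
def f(q): 
    pl=poly(q).reshape(-1,1,2); return [cv2.pointPolygonTest(pl,(float(a),float(b)),True)-0.5 for a,b in pts]
r=least_squares(f,[.535,-.043,.05],x_scale=[.01,.01,.1],diff_step=1e-4,loss="soft_l1"); print(r.x,np.degrees(r.x[2]),"rms px",np.sqrt(np.mean(np.square(f(r.x)))))
img=p[:,:,::-1].copy(); 
S=4; im=cv2.resize(img[190:260,300:430],None,fx=6,fy=6,interpolation=cv2.INTER_CUBIC)
pl=((poly(r.x)-[300,190]+.5)*6).astype(int); cv2.polylines(im,[pl.reshape(-1,1,2)],True,(0,0,255),1)
q=r.x;c,s=np.cos(q[2]),np.sin(q[2])
for y,z in((14,10.5),(-14,10.5),(0,2.4)):
    l=[]
    for x in(35,-35):
        X=np.array([q[0]+(c*x-s*y)/1000,q[1]+(s*x+c*y)/1000,z/1000]); l.append(tuple(int(v) for v in (proj("top",X)-[300,190]+.5)*6))
    cv2.line(im,l[0],l[1],(255,0,0),1)
cv2.imwrite("pics/block.png",im)
E
```

```text
[ 0.54627111 -0.04006088  0.11681557] 6.693039318958758 rms px 0.7310022609225586
```

View pics/block.png

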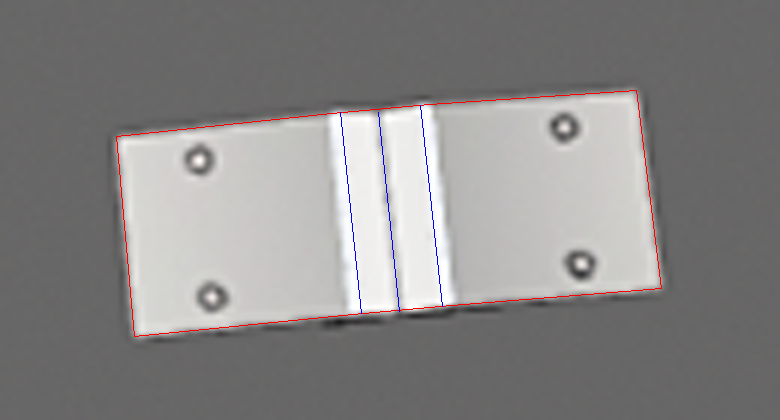

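The block fit is good: 0.7 px rms, with the vee lines in place. The block is at (0.546, -0.040) with yaw 6.7°. The shaft is at (0.513, 0.169) with yaw 13.0°, which in the block frame is x = -9 mm, y = +211 mm, 6.3° askew.

The plan:
1. Straddle the shaft loosely and roll it about 75 mm. Being askew, it moves toward the block's middle along x as it rolls.
2. Twist it square to the block.
3. Push it up the ramp with wide-open fingers leaning in, one passing on each side of the block.

>>> {"name": "servo_tool", "arguments": {"commands": [0, 0, 0, 0, 0, -7.1, 0, 0, 0, 0, 0, -7.1, 0, 0, 0, 0, 0, -7.1, 0, 0, 0, 0, 0, -7.1, 0, 0, 0, 0, 0, -7.0, -13.4, -40, 0, 0, 0, 0, -13.4, -40, 0, 0, 0, 0, -13.4, -40, 0, 0, 0, 0, -13.4, -40, 0, 0, 0, 0, -13.4, -40, 0, 0, 0, 0], "jaw": 48}}

```text
time_s: 1.55
tool_pos: [0.3587, 0.4197, 0.2228]
tool_rot: [180.0, 0.0, -167.0]
force: [0.9, 0.4, -0.5]
grip_width: 0.0481
```

>>> {"name": "servo_tool", "arguments": {"commands": [-13.4, -40, 0, 0, 0, 0, -13.4, -40, 0, 0, 0, 0, -13.4, -40, 0, 0, 0, 0, -13.4, -40, 0, 0, 0, 0, -13.4, -40, 0, 0, 0, 0, -13.4, -40, 0, 0, 0, 0, -13.4, -40, 0, 0, 0, 0, 0, 0, 0, 0, 0, 0, 0, 0, 0, 0, 0, 0]}}

```text
time_s: 2.45
tool_pos: [0.5128, 0.1686, 0.2227]
tool_rot: [180.0, 0.0, -167.2]
force: [-1.2, 0.7, -0.6]
grip_width: 0.0483
```

```bash
cat >> h.py <<'E'
def wcloud(d,o):
    from scipy.spatial.transform import Rotation as Ro
    i=camera_info("wrist");K=i["camera_matrix"];T=i["T_tool_cam"]
    v,u=np.mgrid[0:400,0:640]
    P=np.stack([(u-K[0,2])/K[0,0]*d,(v-K[1,2])/K[1,1]*d,d],-1)
    P=P@T[:3,:3].T+T[:3,3]
    return P@Ro.from_euler("xyz",o["tool_rot"],degrees=True).as_matrix().T+o["tool_pos"]
BC=np.array([.54627,-.04006]);BY=np.radians(6.7)
def inblock(xy):
    c,s=np.cos(BY),np.sin(BY); d=np.asarray(xy)-BC; return np.array([c*d[0]+s*d[1],-s*d[0]+c*d[1]])
E
python3 - <<'E'
from h import *
o=monitor.get_obs(); print(o["time_s"],o["tool_pos"],o["tool_rot"],o["grip_width"],o["force"],o["qpos"])
p,d=read_camera("wrist"); cv2.imwrite("pics/w1.png",p[:,:,::-1])
p,d=read_camera("top"); cv2.imwrite("pics/t1.png",p[:,:,::-1])
E
```

```text
2.45 [0.5127956  0.16856966 0.22272213] [ 1.79973849e+02  1.67662612e-02 -1.67154124e+02] 0.048295709964489016 [-1.16232918  0.65202736 -0.60574691] [-32.19689565   4.7999623   11.89930467  99.33942136  -1.04359118
  75.94549694  82.76084814]
```

View pics/w1.png

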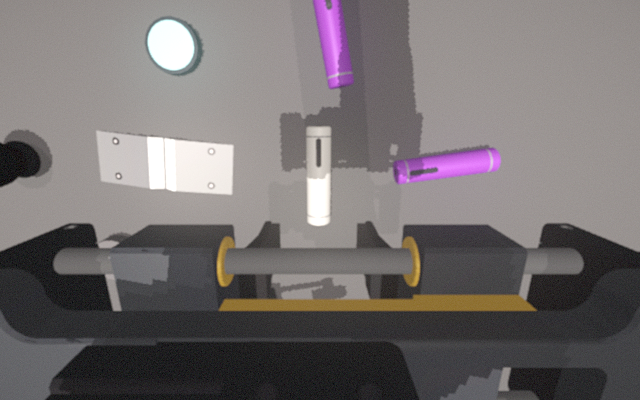

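View pics/t1.png

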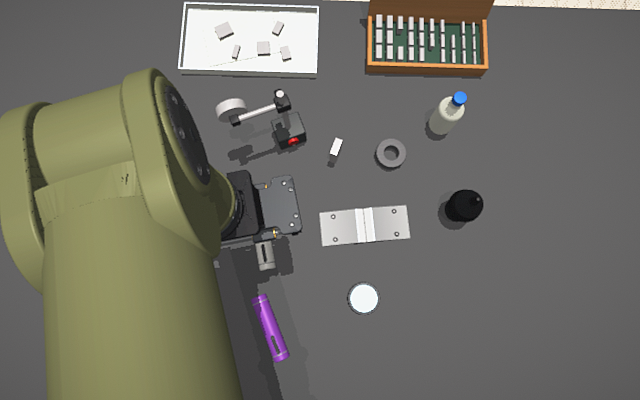

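The wrist picture shows the shaft upright at (318,175), centred between the open fingers, with the block at (165,165). I'll re-measure both from this view as a cross-check, before lowering.

```bash
cat >> h.py <<'E'
from scipy.optimize import least_squares
def shaftfit(W,g,xy,yaw0,r=.1,zc=.016,bright=None):
    """fit cylinder of radius 16mm near xy"""
    s=W.reshape(-1,3); ax0=np.array([np.cos(yaw0),np.sin(yaw0)]); n0=np.array([-ax0[1],ax0[0]])
    dd=s[:,:2]-xy; k=(s[:,2]>zc-.002)&(s[:,2]<zc+.02)&(abs(dd@ax0)<r)&(abs(dd@n0)<.03)
    if g is not None: k&=g.reshape(-1)
    s=s[k]
    def f(q):
        n=np.array([-np.sin(q[1]),np.cos(q[1])]); l=(s[:,:2]-xy)@n-q[0]
        return np.hypot(l,s[:,2]-q[2])-.016
    q=least_squares(f,[0,yaw0,zc],loss="soft_l1",f_scale=.001).x
    ax=np.array([np.cos(q[1]),np.sin(q[1])]); n=np.array([-ax[1],ax[0]])
    a=(s[:,:2]-xy)@ax; c=xy+n*q[0]; lo,hi=np.percentile(a,[.3,99.7])
    return dict(c=c+ax*(lo+hi)/2,yaw=np.degrees(q[1]),z=q[2],len=hi-lo,n=len(s))
E
python3 - <<'E'
from h import *
o=monitor.get_obs(); p,d=read_camera("wrist"); W=wcloud(d,o)
g=p.max(2).astype(int)-p.min(2)<60
r=shaftfit(W,g,np.array([.5126,.169]),np.radians(13)); print(r,inblock(r["c"]))
# block corners in wrist via hull fit
gg=p.astype(int).sum(2); m=np.zeros((400,640),np.uint8); 
z=W[...,2]; sub=(gg>460); m[115:205,85:245]=sub[115:205,85:245]*255
cn,_=cv2.findContours(m,cv2.RETR_EXTERNAL,cv2.CHAIN_APPROX_NONE); cn=max(cn,key=cv2.contourArea); print(cv2.boundingRect(cn))
i=camera_info("wrist");K=i["camera_matrix"];T=i["T_tool_cam"]
from scipy.spatial.transform import Rotation as Ro
Rt=Ro.from_euler("xyz",o["tool_rot"],degrees=True).as_matrix()
sy=np.array([[35,92,0],[35,17,10.5],[35,-17,10.5],[35,-92,0],[-35,-92,0],[-35,-17,10.5],[-35,17,10.5],[-35,92,0]])/1000.
def poly(q):
    c,s=np.cos(q[2]),np.sin(q[2]); X=np.c_[q[0]+c*sy[:,0]-s*sy[:,1],q[1]+s*sy[:,0]+c*sy[:,1],sy[:,2]]
    C=((X-o["tool_pos"])@Rt-T[:3,3])@T[:3,:3]; P=C@K.T; return (P[:,:2]/P[:,2:]).astype(np.float32)
pts=cn[:,0].astype(float)
def f(q):
    pl=poly(q).reshape(-1,1,2); return [cv2.pointPolygonTest(pl,(float(a),float(b)),True)-0.5 for a,b in pts]
q=least_squares(f,[.546,-.04,.117],x_scale=[.01,.01,.1],diff_step=1e-4,loss="soft_l1").x; print("block",q[:2],np.degrees(q[2]),np.sqrt(np.mean(np.square(f(q)))))
E
```

```text
{'c': array([0.51270386, 0.16952621]), 'yaw': np.float64(12.905934867679298), 'z': np.float64(0.0166243564240607), 'len': np.float64(0.12882236290298282), 'n': 2322} [-0.00888433  0.21207106]
(93, 115, 152, 90)
block [ 0.53670437 -0.03280532] 13.245875195091747 14.28497927917797
```

The two cameras agree on the shaft to within 1 mm and 0.2°. (The wrist block fit was spoiled by a bad threshold, so I'm keeping the top fit.) Lowering over the shaft, with about 8 mm clearance on each side.

>>> {"name": "servo_tool", "arguments": {"commands": [0, 0.8, 40, 0, 0, 0, 0, 0, 40, 0, 0, 0, 0, 0, 40, 0, 0, 0, 0, 0, 40, 0, 0, 0, 0, 0, 25, 0, 0, 0, 0, 0, 15, 0, 0, 0, 0, 0, 10, 0, 0, 0, 0, 0, 6, 0, 0, 0, 0, 0, 0, 0, 0, 0]}}

```text
time_s: 3.5
tool_pos: [0.5119, 0.1709, 0.0064]
tool_rot: [180.0, -0.0, -166.9]
force: [-1.2, 0.8, -0.1]
grip_width: 0.048
```

>>> {"name": "servo_tool", "arguments": {"commands": [0, -1, 0, 0, 0, 0, 0, -1, 0, 0, 0, 0, 0, -1.5, 0, 0, 0, 0, 0, -2, 0, 0, 0, 0, 0, -2, 0, 0, 0, 0, 0, -2.5, 0, 0, 0, 0, 0, -2.5, 0, 0, 0, 0, 0, -3, 0, 0, 0, 0, 0, -3, 0, 0, 0, 0, 0, -3, 0, 0, 0, 0], "jaw": 40}}

```text
time_s: 4.5
tool_pos: [0.5171, 0.149, 0.0065]
tool_rot: [-180.0, -0.0, -167.0]
force: [-0.6, 1.3, 0.4]
grip_width: 0.04
```

```bash
python3 - <<'E'
from h import *
o=monitor.get_obs(); print(o["tool_pos"],o["force"])
p,d=read_camera("wrist"); cv2.imwrite("pics/w2.png",p[:,:,::-1])
E
```

```text
[0.51707255 0.14901196 0.00652898] [-0.59299973  1.31463479  0.36011174]
```

View pics/w2.png

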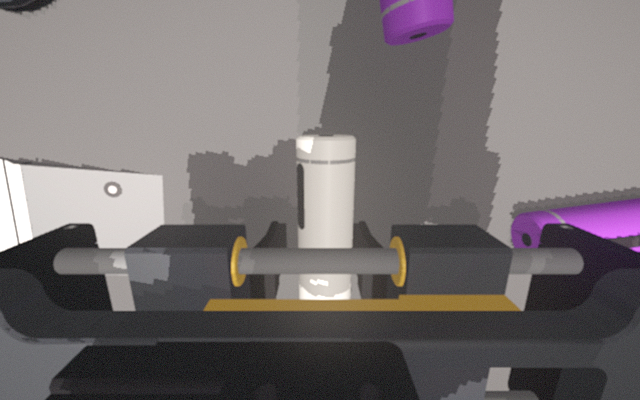

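The keyway has turned to the left edge (300,195), so the shaft is rolling. I'll continue.

>>> {"name": "servo_tool", "arguments": {"commands": [0, -3, 0, 0, 0, 0, 0, -3, 0, 0, 0, 0, 0, -3, 0, 0, 0, 0, 0, -3, 0, 0, 0, 0, 0, -3, 0, 0, 0, 0, 0, -3, 0, 0, 0, 0, 0, -3, 0, 0, 0, 0, 0, -3, 0, 0, 0, 0, 0, -3, 0, 0, 0, 0, 0, -3, 0, 0, 0, 0]}}

```text
time_s: 5.55
tool_pos: [0.5238, 0.1199, 0.0066]
tool_rot: [180.0, 0.0, -167.0]
force: [-0.2, 1.1, 0.9]
grip_width: 0.0399
```

>>> {"name": "servo_tool", "arguments": {"commands": [0, -3, 0, 0, 0, 0, 0, -3, 0, 0, 0, 0, 0, -3, 0, 0, 0, 0, 0, -3, 0, 0, 0, 0, 0, -3, 0, 0, 0, 0, 0, -3, 0, 0, 0, 0, 0, -2.5, 0, 0, 0, 0, 0, -2, 0, 0, 0, 0, 0, -1.5, 0, 0, 0, 0, 0, -1, 0, 0, 0, 0]}}

```text
time_s: 6.55
tool_pos: [0.5295, 0.0956, 0.0066]
tool_rot: [180.0, 0.0, -167.0]
force: [-0.8, 0.6, 1.5]
grip_width: 0.0399
```

```bash
python3 - <<'E'
from h import *
o=monitor.get_obs(); print(o["tool_pos"],o["force"],o["grip_width"])
p,d=read_camera("wrist"); cv2.imwrite("pics/w3.png",p[:,:,::-1]); W=wcloud(d,o)
r=shaftfit(W,None,o["tool_pos"][:2],np.radians(13)); print(r,inblock(r["c"]))
p,d=read_camera("side"); cv2.imwrite("pics/s3.png",p[:,:,::-1])
E
```

```text
[0.52945914 0.0956285  0.00657845] [-0.81607134  0.58952406  1.47431352] 0.03986687247309937
{'c': array([0.51169669, 0.0958997 ]), 'yaw': np.float64(12.861178073374772), 'z': np.float64(0.01656699125659618), 'len': np.float64(0.09439706422265197), 'n': 8339} [-0.01847468  0.13906487]
```

View pics/w3.png

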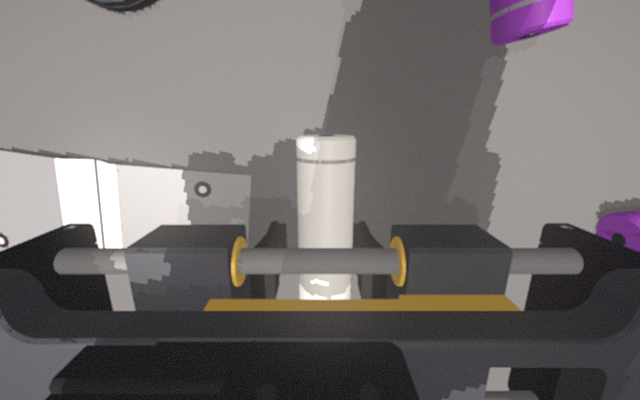

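View pics/s3.png

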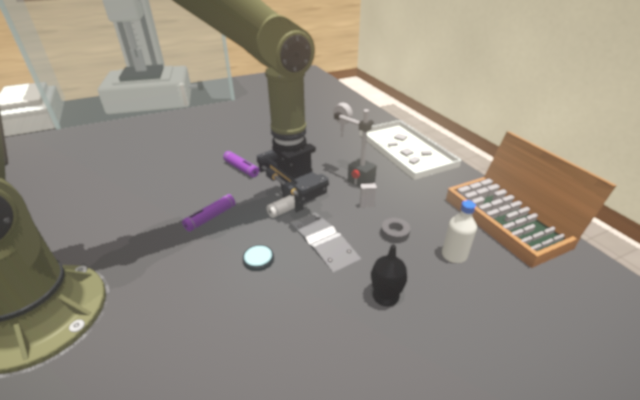

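The shaft is about 141 mm from the block's middle along y and within 1 mm of its middle along x. Next I'll centre the fingers loosely and twist it about 6° square.

>>> {"name": "servo_tool", "arguments": {"commands": [0, 1, 0, 0, 0, 0, 0, 1, 0, 0, 0, 0, 0, 1, 0, 0, 0, 0, 0, 1, 0, 0, 0, 0]}}

```text
time_s: 7.05
tool_pos: [0.5285, 0.0999, 0.0065]
tool_rot: [180.0, 0.0, -167.0]
force: [0.5, 0.5, 0.2]
grip_width: 0.0398
```

>>> {"name": "servo_tool", "arguments": {"commands": [0, 0, 0, 0, 0, 0, 0, 0, 0, 0, 0, 0, 0, 0, 0, 0, 0, 1, 0, 0, 0, 0, 0, 1.5, 0, 0, 0, 0, 0, 1.5, 0, 0, 0, 0, 0, 1.5, 0, 0, 0, 0, 0, 1.5, 0, 0, 0, 0, 0, 1.5, 0, 0, 0, 0, 0, 1, 0, 0, 0, 0, 0, 0], "jaw": 34.5, "newtons": 3}}

```text
time_s: 8.05
tool_pos: [0.5286, 0.0996, 0.0066]
tool_rot: [-180.0, 0.0, -176.5]
force: [0.6, 0.3, 0.0]
grip_width: 0.0345
```

```bash
cat > m.py <<'E'
from h import *
import sys
def meas(name,yaw=13.):
    o=monitor.get_obs(); print(o["time_s"],o["tool_pos"],o["tool_rot"],o["force"],o["grip_width"])
    p,d=read_camera("wrist"); cv2.imwrite(f"pics/{name}.png",p[:,:,::-1]); W=wcloud(d,o)
    r=shaftfit(W,None,o["tool_pos"][:2],np.radians(yaw)); a=np.radians(r["yaw"]); ax=np.array([np.cos(a),np.sin(a)])
    c=r["c"]+ax*(.065-r["len"]/2); print(r["yaw"],r["z"],r["n"],"centre from near end",c,"block",inblock(c),"perp to tool",(c-o["tool_pos"][:2])@[-ax[1],ax[0]])
if __name__=="__main__": meas(sys.argv[1],float(sys.argv[2]))
E
python3 m.py w4 10
```

```text
8.05 [0.52859405 0.099634   0.00661008] [-1.79994928e+02  1.28395906e-02 -1.76513703e+02] [0.62056813 0.34924706 0.03797   ] 0.03453909783467879
12.29454481510955 0.016552184220372967 8389 centre from near end [0.52899646 0.09995008] block [-0.00082049  0.14106922] perp to tool 0.0002231472269169888
```

View pics/w4.png

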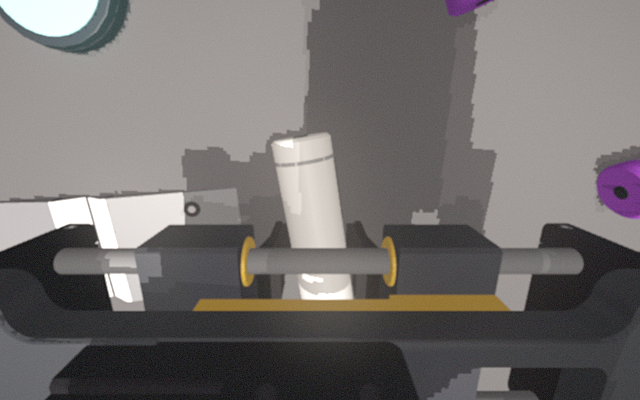

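>>> {"name": "servo_tool", "arguments": {"commands": [0, 0, 0, 0, 0, 1, 0, 0, 0, 0, 0, 1, 0, 0, 0, 0, 0, 1, 0, 0, 0, 0, 0, 1, 0, 0, 0, 0, 0, 1, 0, 0, 0, 0, 0, 0.6, 0, 0, 0, 0, 0, 0]}}

```text
time_s: 8.8
tool_pos: [0.5285, 0.0998, 0.0066]
tool_rot: [180.0, 0.0, 177.9]
force: [0.5, -0.3, 0.3]
grip_width: 0.0344
```

```bash
python3 m.py w5 8
```

```text
8.8 [0.5284928  0.09976549 0.00660782] [1.79991984e+02 1.34935379e-03 1.77888720e+02] [ 0.5145108  -0.31595719  0.31581764] 0.03437931552013328
6.885214268281419 0.016566908485604197 8373 centre from near end [0.52894274 0.0999525 ] block [-0.00087356  0.14107789] perp to tool 0.00013172378658272285
```

The shaft is now at 6.9° against the block's 6.7°, at x_b = -0.9 mm. Opening loosely, untwisting and lifting clear.

>>> {"name": "servo_tool", "arguments": {"commands": [0, 0, 0, 0, 0, 0, 0, 0, 0, 0, 0, 0, 0, 0, 0, 0, 0, 0, 0, 0, 0, 0, 0, -4.4, 0, 0, 0, 0, 0, -4.4, 0, 0, 0, 0, 0, 0, 0, 0, -15, 0, 0, 0, 0, 0, -25, 0, 0, 0, 0, 0, -30, 0, 0, 0, 0, 0, -30, 0, 0, 0], "jaw": 46}}

```text
time_s: 9.85
tool_pos: [0.5285, 0.0995, 0.1086]
tool_rot: [180.0, 0.0, -173.4]
force: [0.9, -0.4, 0.4]
grip_width: 0.0461
```

```bash
python3 m.py w6 7; python3 - <<'E'
from h import *
o=monitor.get_obs(); print(o["qpos"])
p,d=read_camera("top"); cv2.imwrite("pics/t6.png",p[:,:,::-1])
E
```

```text
9.85 [0.52848414 0.09951702 0.10861637] [ 1.79995239e+02  2.49901531e-02 -1.73398540e+02] [ 0.86852861 -0.36687169  0.36048888] 0.04605268020232523
6.8098547419041955 0.016551576444134457 4032 centre from near end [0.52920369 0.10012499] block [-0.00059427  0.14121876] perp to tool 0.000518367812104273
[-27.29439437   9.48116074  15.16176479 107.32215063  -2.83270089
  63.02360877  85.52496915]
```

View pics/w6.png

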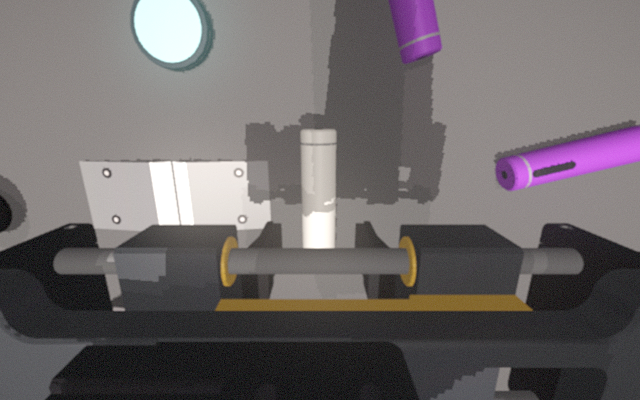

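The shaft is still and square: about 6.8° at (0.529, 0.100), seen at (318,190), with the block at (175,195). Next I'll turn the gripper to lie along the shaft, open fully and go behind it.

>>> {"name": "servo_tool", "arguments": {"commands": [0, 0, 0, 0, 0, 8.2, 0, 0, 0, 0, 0, 8.2, 0, 0, 0, 0, 0, 8.2, 0, 0, 0, 0, 0, 8.2, 0, 0, 0, 0, 0, 8.2, 0, 0, 0, 0, 0, 8.2, 0, 0, 0, 0, 0, 8.2, 0, 0, 0, 0, 0, 8.2, 0, 0, 0, 0, 0, 8.2, 0, 0, 0, 0, 0, 8.2], "jaw": 87}}

```text
time_s: 10.95
tool_pos: [0.5282, 0.0996, 0.1067]
tool_rot: [-180.0, -0.0, 104.3]
force: [-0.8, 0.2, -0.7]
grip_width: 0.0869
```

>>> {"name": "servo_tool", "arguments": {"commands": [0, 0, 0, 0, 0, 7.9, 20, 1.4, 0, 0, 0, 0, 20, 0, 0, 0, 0, 0, 0, 0, 0, 0, 0, 0, 0, 0, 0, 0, 0, 0]}}

```text
time_s: 11.45
tool_pos: [0.525, 0.1393, 0.1066]
tool_rot: [-180.0, 0.0, 96.8]
force: [0.5, -0.6, -0.5]
grip_width: 0.0874
```

```bash
python3 - <<'E'
from h import *
o=monitor.get_obs(); print(o["time_s"],o["tool_pos"],o["tool_rot"],o["force"],o["grip_width"],o["qpos"],inblock(o["tool_pos"][:2]))
p,d=read_camera("wrist"); cv2.imwrite("pics/w7.png",p[:,:,::-1]); W=wcloud(d,o)
r=shaftfit(W,None,np.array([.5292,.1001]),np.radians(6.8)); print(r,inblock(r["c"]))
E
```

```text
11.45 [0.52495546 0.13928652 0.10660159] [-1.79987162e+02  3.05075177e-02  9.68232732e+01] [ 0.47572983 -0.57446907 -0.51933145] 0.0873837275891014 [-37.33381986  10.77012722  21.76773318 107.24860644  -4.43633949
  62.82055727  -7.0604062 ] [-0.00024448  0.18060848]
{'c': array([0.52895315, 0.09946868]), 'yaw': np.float64(6.816619925965673), 'z': np.float64(0.016546379542769548), 'len': np.float64(0.1274308894476762), 'n': 3568} [-0.00091967  0.14059616]
```

View pics/w7.png

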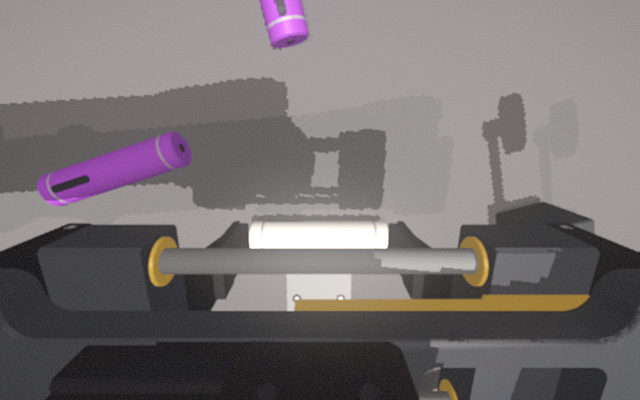

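The shaft (250–388, 235) and block (287–350, 285) are both centred between the fingers. Lowering behind the shaft, then leaning the tips in under it by 15°.

>>> {"name": "servo_tool", "arguments": {"commands": [0, 0, 30, 0, 0, 0, 0, 0, 30, 0, 0, 0, 0, 0, 20, 0, 0, 0, 0, 0, 12, 0, 0, 0, 0, 0, 3, 0, 0, 0, 0, 0, 0, 0, -5, 0, 0, 0, 0, 0, -5, 0, 0, 0, 0, 0, -5, 0, 0, 0, 0, 0, 0, 0]}}

```text
time_s: 12.4
tool_pos: [0.5253, 0.1437, 0.0119]
tool_rot: [179.9, 14.9, 97.1]
force: [0.0, -0.0, -0.6]
grip_width: 0.0871
```

```bash
cat > m2.py <<'E'
from h import *
import sys
o=monitor.get_obs(); print(o["time_s"],o["tool_pos"],o["tool_rot"],o["force"],o["grip_width"],inblock(o["tool_pos"][:2]))
yb=float(sys.argv[2]); zc=float(sys.argv[3])
p,d=read_camera("wrist"); cv2.imwrite(f"pics/w{sys.argv[1]}.png",p[:,:,::-1]); W=wcloud(d,o)
c,s=np.cos(BY),np.sin(BY); xy=BC+yb*np.array([-s,c])
try:
    r=shaftfit(W,None,xy,BY,zc=zc); print("wrist",r,inblock(r["c"]))
except Exception as e: print(e)
p,d=read_camera("side"); cv2.imwrite(f"pics/s{sys.argv[1]}.png",cv2.resize(p[150:300,180:420],None,fx=3,fy=3,interpolation=cv2.INTER_CUBIC)[:,:,::-1]); W=cloud("side",d)
try:
    r=shaftfit(W,None,xy,BY,zc=zc); print("side",r,inblock(r["c"]))
except Exception as e: print(e)
E
python3 m2.py 8 .1406 .016
```

```text
12.4 [0.525317   0.14366942 0.01190116] [179.93989495  14.942075    97.14650185] [ 0.03229094 -0.03315565 -0.63407529] 0.08714442871779282 [0.00062595 0.18491927]
wrist {'c': array([0.52599343, 0.09916282]), 'yaw': np.float64(6.830435810379658), 'z': np.float64(0.01659844936177862), 'len': np.float64(0.12126171446329707), 'n': 5186} [-0.00389487  0.1406377 ]
side {'c': array([0.52873585, 0.10032946]), 'yaw': np.float64(7.286185121498557), 'z': np.float64(0.01391282969892717), 'len': np.float64(0.12900409613454433), 'n': 557} [-0.00103506  0.14147641]
```

View pics/s8.png

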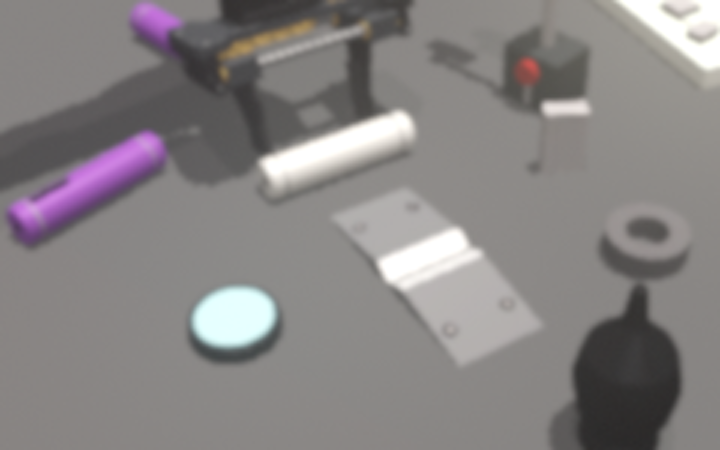

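View pics/w8.png

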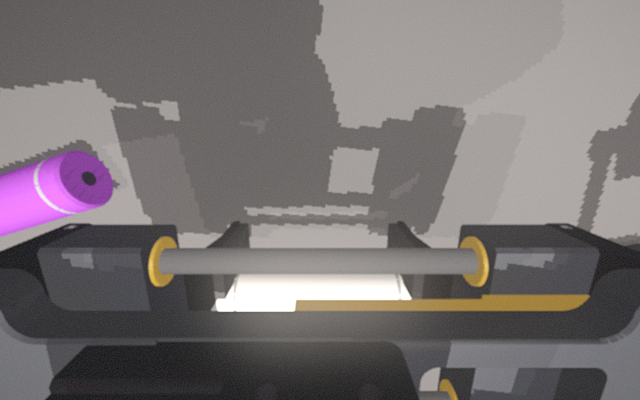

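Fingers are low and leaning in behind both shaft ends, and the side view shows everything clear. Advancing gently to contact.

>>> {"name": "servo_tool", "arguments": {"commands": [1.0, 0, 3.9, 0, 0, 0.4, -2.9, 0, 0.78, 0, 0, 0, -2.9, 0, 0.78, 0, 0, 0, -2.9, 0, 0.78, 0, 0, 0, -2.9, 0, 0.78, 0, 0, 0, -2.9, 0, 0.78, 0, 0, 0, -1.45, 0, 0.39, 0, 0, 0, -1.45, 0, 0.39, 0, 0, 0, -1.45, 0, 0.39, 0, 0, 0, -1.45, 0, 0.39, 0, 0, 0]}}

```text
time_s: 13.5
tool_pos: [0.5275, 0.1188, 0.0075]
tool_rot: [179.9, 15.0, 96.4]
force: [0.0, 0.5, 0.1]
grip_width: 0.0869
```

>>> {"name": "servo_tool", "arguments": {"commands": [-1.93, 0, 0.52, 0, 0, 0, -1.93, 0, 0.52, 0, 0, 0, -1.93, 0, 0.52, 0, 0, 0, -1.93, 0, 0.52, 0, 0, 0, -1.93, 0, 0.52, 0, 0, 0, -1.93, 0, 0.52, 0, 0, 0, -1.93, 0, 0.52, 0, 0, 0, -1.93, 0, 0.52, 0, 0, 0, -1.93, 0, 0.52, 0, 0, 0, -1.93, 0, 0.52, 0, 0, 0]}}

```text
time_s: 14.5
tool_pos: [0.5298, 0.0986, 0.0075]
tool_rot: [179.9, 15.0, 96.4]
force: [0.0, -0.0, 0.2]
grip_width: 0.0871
```

```bash
python3 m2.py 9 .118 .016
```

```text
14.5 [0.52978386 0.09860018 0.00750891] [179.88933675  14.99732393  96.39413808] [ 0.03952831 -0.01928896  0.20373401] 0.08706201802229849 [-0.00019596  0.13963667]
wrist {'c': array([0.52800198, 0.07223391]), 'yaw': np.float64(6.724148036516416), 'z': np.float64(0.016536275847214746), 'len': np.float64(0.11381650573581742), 'n': 4818} [-0.00504185  0.11365836]
side {'c': array([0.53218243, 0.07334468]), 'yaw': np.float64(6.483965218031383), 'z': np.float64(0.014769382774288445), 'len': np.float64(0.12934812004408125), 'n': 668} [-0.00076035  0.1142738 ]
```

View pics/s9.png

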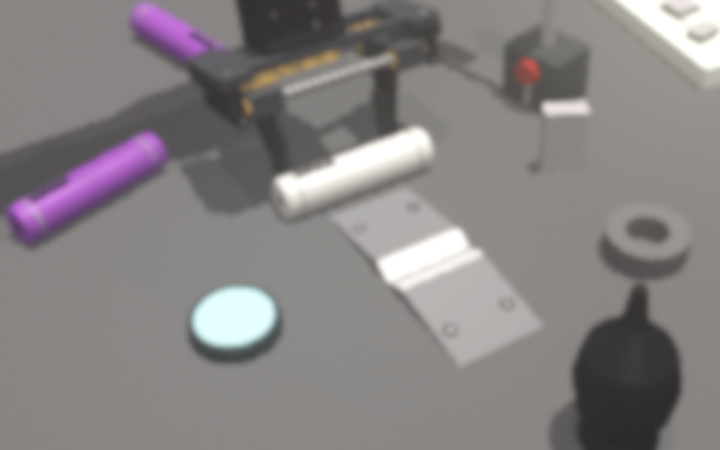

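Both ends roll together: yaw 6.5–6.7°, y_b ≈ 114 mm, x_b ≈ -1 mm. Continuing onto the ramp.

>>> {"name": "servo_tool", "arguments": {"commands": [-1.93, 0, 0.52, 0, 0, 0, -1.93, 0, 0.52, 0, 0, 0, -1.93, 0, 0.52, 0, 0, 0, -1.93, 0, 0.52, 0, 0, 0, -1.93, 0, 0.52, 0, 0, 0, -1.93, 0, 0.52, 0, 0, 0, -1.93, 0, 0.52, 0, 0, 0, -1.93, 0, 0.52, 0, 0, 0, -1.93, 0, 0.52, 0, 0, 0, -1.93, 0, 0.52, 0, 0, 0]}}

```text
time_s: 15.6
tool_pos: [0.532, 0.0787, 0.0075]
tool_rot: [179.9, 15.0, 96.4]
force: [-0.1, 0.2, 0.9]
grip_width: 0.0867
```

>>> {"name": "servo_tool", "arguments": {"commands": [-1.93, 0, 0.52, 0, 0, 0, -1.93, 0, 0.52, 0, 0, 0, -1.93, 0, 0.52, 0, 0, 0, -1.93, 0, 0.52, 0, 0, 0, -1.93, 0, 0.52, 0, 0, 0, -1.93, 0, 0.52, 0, 0, 0, -1.93, 0, 0.52, 0, 0, 0, -1.93, 0, 0.52, 0, 0, 0, -1.93, 0, 0.52, 0, 0, 0, -1.93, 0, 0.52, 0, 0, 0]}}

```text
time_s: 16.6
tool_pos: [0.5342, 0.0589, 0.0074]
tool_rot: [179.9, 15.0, 96.4]
force: [-0.6, 3.4, 1.0]
grip_width: 0.0868
```

```bash
python3 m2.py 10 .075 .019
```

```text
16.6 [0.53419822 0.05886321 0.00740731] [179.89530995  14.9972709   96.39812095] [-0.64914881  3.36374179  0.99632594] 0.08676285312902648 [-0.0004479   0.09965605]
wrist {'c': array([0.53188747, 0.03341737]), 'yaw': np.float64(6.423083259369149), 'z': np.float64(0.01892294064599126), 'len': np.float64(0.11267355957104377), 'n': 4861} [-0.00571165  0.07465359]
side {'c': array([0.53670161, 0.03467345]), 'yaw': np.float64(6.34862995503353), 'z': np.float64(0.01718534116801749), 'len': np.float64(0.1294256900916825), 'n': 698} [-0.00078384  0.07533942]
```

View pics/s10.png

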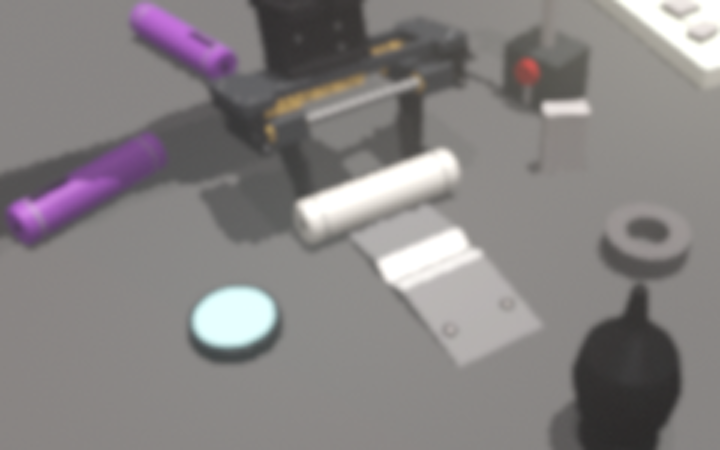

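It is climbing the ramp with about 3.4 N push. Continuing.

>>> {"name": "servo_tool", "arguments": {"commands": [-1.93, 0, 0.52, 0, 0, 0, -1.93, 0, 0.52, 0, 0, 0, -1.93, 0, 0.52, 0, 0, 0, -1.93, 0, 0.52, 0, 0, 0, -1.93, 0, 0.52, 0, 0, 0, -1.93, 0, 0.52, 0, 0, 0, -1.93, 0, 0.52, 0, 0, 0, -1.93, 0, 0.52, 0, 0, 0, -1.93, 0, 0.52, 0, 0, 0, -1.93, 0, 0.52, 0, 0, 0]}}

```text
time_s: 17.7
tool_pos: [0.5365, 0.039, 0.0074]
tool_rot: [179.9, 15.0, 96.4]
force: [-1.1, 3.2, 0.8]
grip_width: 0.087
```

```bash
python3 m2.py 11 .055 .021
```

```text
17.7 [0.53646639 0.03900697 0.00740917] [179.89090011  14.99744521  96.39657772] [-1.07276721  3.23019856  0.80928594] 0.08695922563475686 [-0.00051186  0.07967079]
wrist {'c': array([0.53375558, 0.01425042]), 'yaw': np.float64(6.407679010663525), 'z': np.float64(0.021627761188104833), 'len': np.float64(0.11109235760733308), 'n': 5084} [-0.00609252  0.05539958]
side {'c': array([0.53864474, 0.01546831]), 'yaw': np.float64(6.643489504404205), 'z': np.float64(0.019734462690012083), 'len': np.float64(0.12912550807815573), 'n': 737} [-0.00109465  0.05603873]
```

View pics/s11.png

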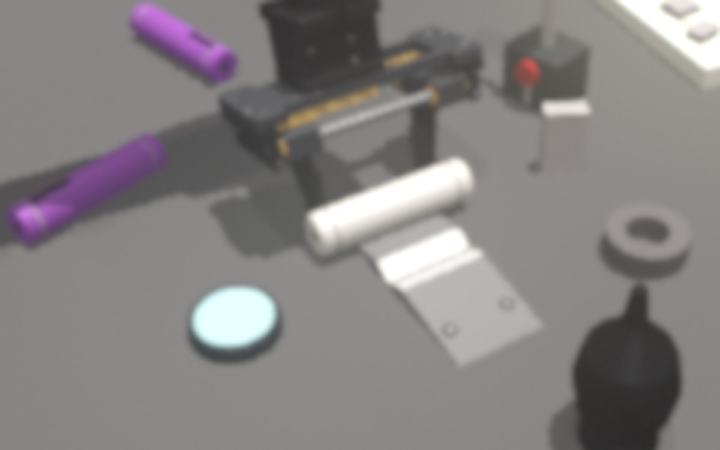

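View pics/w11.png

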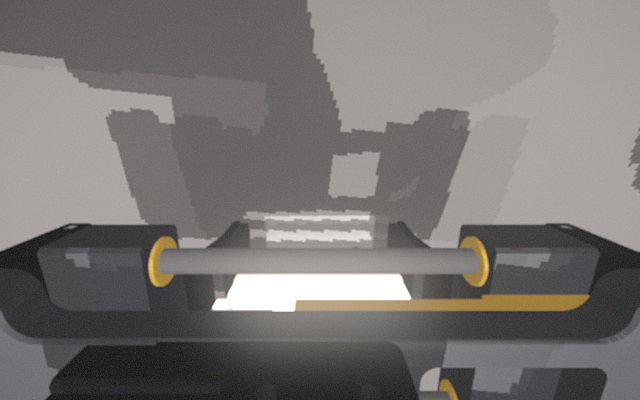

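>>> {"name": "servo_tool", "arguments": {"commands": [-1.93, 0, 0.52, 0, 0, 0, -1.93, 0, 0.52, 0, 0, 0, -1.93, 0, 0.52, 0, 0, 0, -1.93, 0, 0.52, 0, 0, 0, -1.93, 0, 0.52, 0, 0, 0, -1.93, 0, 0.52, 0, 0, 0, -1.93, 0, 0.52, 0, 0, 0, -1.93, 0, 0.52, 0, 0, 0, -1.93, 0, 0.52, 0, 0, 0, -1.93, 0, 0.52, 0, 0, 0]}}

```text
time_s: 18.8
tool_pos: [0.5387, 0.0191, 0.0074]
tool_rot: [179.9, 15.0, 96.4]
force: [-0.4, 3.7, 1.4]
grip_width: 0.0868
```

>>> {"name": "servo_tool", "arguments": {"commands": [-1.93, 0, 0.52, 0, 0, 0, -1.93, 0, 0.52, 0, 0, 0, -1.93, 0, 0.52, 0, 0, 0, -1.93, 0, 0.52, 0, 0, 0, -1.93, 0, 0.52, 0, 0, 0, -1.45, 0, 0.39, 0, 0, 0, -1.45, 0, 0.39, 0, 0, 0, -1.45, 0, 0.39, 0, 0, 0]}}

```text
time_s: 19.6
tool_pos: [0.5403, 0.0048, 0.0074]
tool_rot: [179.9, 15.0, 96.4]
force: [-0.5, 2.6, 0.2]
grip_width: 0.087
```

```bash
python3 m2.py 12 .020 .0255
```

```text
19.6 [0.54033495 0.00484602 0.00736467] [179.88845189  14.99362898  96.39674685] [-0.50504708  2.64961624  0.24448299] 0.08699119981387686 [-0.0006553   0.04529179]
wrist {'c': array([ 0.53753974, -0.01864877]), 'yaw': np.float64(6.130193028598557), 'z': np.float64(0.02634205045597987), 'len': np.float64(0.10759184418767107), 'n': 5260} [-0.00617258  0.02228358]
side {'c': array([ 0.54228627, -0.0171273 ]), 'yaw': np.float64(6.463604138760606), 'z': np.float64(0.024387194070673895), 'len': np.float64(0.1290807350139838), 'n': 790} [-0.00128095  0.02324087]
```

View pics/s12.png

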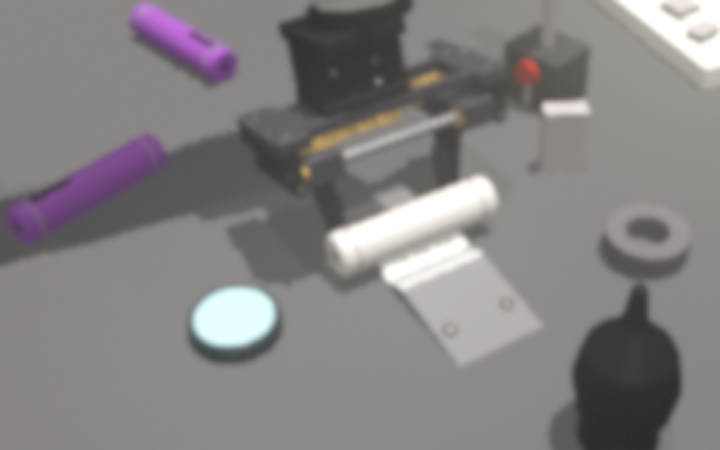

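At the top of the ramp, y_b ≈ 22 mm. Creeping over the edge.

>>> {"name": "servo_tool", "arguments": {"commands": [-0.97, 0, 0.26, 0, 0, 0, -0.97, 0, 0.26, 0, 0, 0, -0.97, 0, 0.26, 0, 0, 0, -0.97, 0, 0.26, 0, 0, 0, -0.97, 0, 0.26, 0, 0, 0, -0.77, 0, 0.21, 0, 0, 0, -0.77, 0, 0.21, 0, 0, 0, -0.77, 0, 0.21, 0, 0, 0]}}

```text
time_s: 20.5
tool_pos: [0.541, -0.0033, 0.0073]
tool_rot: [179.9, 15.0, 96.4]
force: [0.4, 1.3, -0.7]
grip_width: 0.087
```

```bash
python3 m2.py 13 .013 .025
```

```text
20.5 [ 0.5409522  -0.00329553  0.00728138] [179.91788455  15.03869885  96.3647281 ] [ 0.40574712  1.25113603 -0.65112233] 0.08697403550806115 [-0.00099214  0.03713383]
wrist {'c': array([ 0.53815456, -0.02688092]), 'yaw': np.float64(6.289440325831032), 'z': np.float64(0.027153361224506387), 'len': np.float64(0.10679438107590737), 'n': 5247} [-0.0065224   0.01403591]
side {'c': array([ 0.54310337, -0.0251034 ]), 'yaw': np.float64(6.5813201291226395), 'z': np.float64(0.02514523717678953), 'len': np.float64(0.12846061048110397), 'n': 819} [-0.00140001  0.01522391]
```

View pics/s13.png

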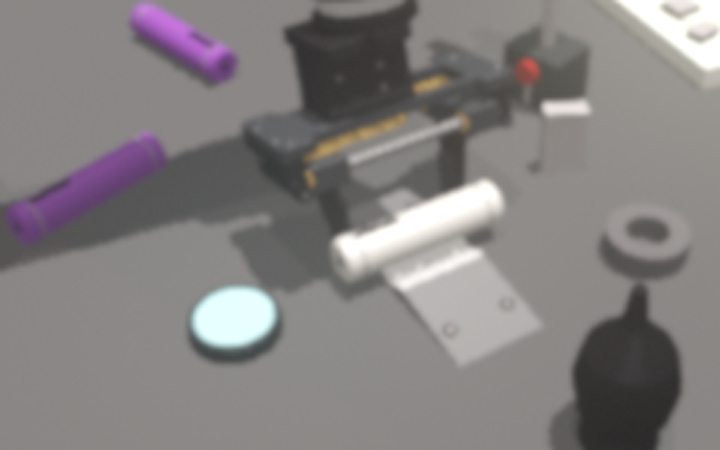

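>>> {"name": "servo_tool", "arguments": {"commands": [-0.5, 0, 0.13, 0, 0, 0, -0.5, 0, 0.13, 0, 0, 0, -0.5, 0, 0.13, 0, 0, 0, -0.5, 0, 0.13, 0, 0, 0, -0.5, 0, 0.13, 0, 0, 0, 0, 0, 0, 0, 0, 0, 0, 0, 0, 0, 0, 0]}}

```text
time_s: 21.3
tool_pos: [0.5414, -0.0051, 0.0074]
tool_rot: [179.9, 15.0, 96.4]
force: [-0.5, 0.3, -0.1]
grip_width: 0.0869
```

```bash
python3 m2.py 14 .006 .022
```

```text
21.3 [ 0.54142109 -0.00508814  0.00735274] [179.89008472  14.99889262  96.39097709] [-0.52107286  0.25911569 -0.13926838] 0.08689602153173284 [-0.0007356   0.03529875]
wrist {'c': array([ 0.54016398, -0.04086104]), 'yaw': np.float64(6.572748684896785), 'z': np.float64(0.022057624861943723), 'len': np.float64(0.11416298002565115), 'n': 5222} [-6.15777915e-03 -8.31730933e-05]
side {'c': array([ 0.54458448, -0.04001754]), 'yaw': np.float64(6.7153375124969115), 'z': np.float64(0.019469474255873923), 'len': np.float64(0.12843892416962166), 'n': 785} [-0.00166906  0.00023883]
```

View pics/s14.png

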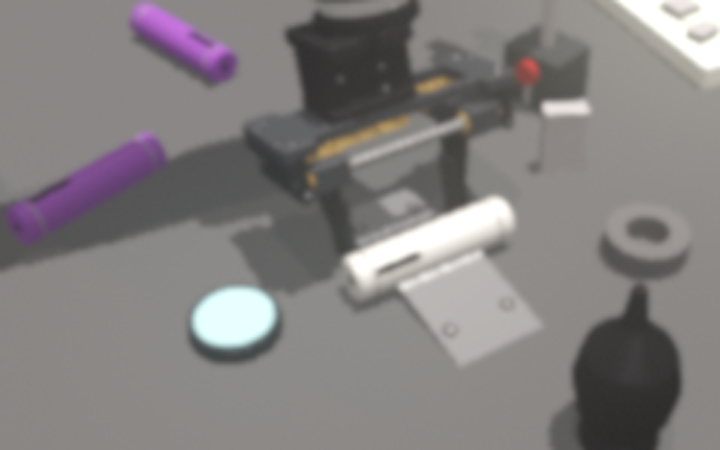

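The shaft has dropped into the vee (y_b ≈ 0, yaw ≈ 6.6°). The keyway is near the top-front, which fits rolling the full ~212 mm. Backing off and lifting away to check.

>>> {"name": "servo_tool", "arguments": {"commands": [2.9, 0, -0.78, 0, 0, 0, 6.8, 0, -1.8, 0, 0, 0, 9.7, 0, -2.6, 0, 0, 0, 14.5, 0, -3.9, 0, 0, 0, 14.5, 0, -3.9, 0, 0, 0, 9.7, 0, -2.6, 0, 0, 0, -5.2, 0, -19.3, 0, 0, 0, -10.4, 0, -38.6, 0, 0, 0, -10.4, 0, -38.6, 0, 0, 0, -10.4, 0, -38.6, 0, 0, 0]}}

```text
time_s: 22.4
tool_pos: [0.5341, 0.0552, 0.1487]
tool_rot: [179.9, 15.0, 96.4]
force: [0.2, -0.0, 0.5]
grip_width: 0.0869
```

>>> {"name": "servo_tool", "arguments": {"commands": [0, 0, -20, 0, 7.5, 0, 35, 0, -15, 0, 7.5, 0, 40, 0, 0, 0, 0, 0, 40, 0, 0, 0, 0, 0, 40, 0, 0, 0, 0, 0, 20, 0, 0, 0, 0, 0, 0, 0, 0, 0, 0, 0, 0, 0, 0, 0, 0, 0]}}

```text
time_s: 23.2
tool_pos: [0.5138, 0.2352, 0.1767]
tool_rot: [179.9, 0.1, 96.5]
force: [0.2, -0.1, -0.0]
grip_width: 0.0868
```

```bash
python3 m2.py 15 .0 .021; python3 - <<'E'
from h import *
p,d=read_camera("top"); cv2.imwrite("pics/t15.png",p[:,:,::-1]); W=cloud("top",d)
r=shaftfit(W,None,BC,BY,zc=.021); print("top",r,inblock(r["c"]))
p0=np.load("/tmp/topp.npy").astype(int)
for n in ["setting_ring","gauge_block","optical_flat","dial_stand","spray_bottle","blower"]:
    print(n,[(x["box"],round(x["conf"],2)) for x in look_for("top",n)][:1])
E
```

```text
23.2 [0.51382682 0.23515812 0.17672903] [1.79916753e+02 6.65582338e-02 9.64896246e+01] [ 0.16535932 -0.09188954 -0.02544177] 0.0868140973213328 [-1.11717071e-04  2.77123730e-01]
index -1 is out of bounds for axis 0 with size 0
side {'c': array([ 0.544912  , -0.04054104]), 'yaw': np.float64(6.909655209541214), 'z': np.float64(0.01902673920541952), 'len': np.float64(0.12881931560858995), 'n': 729} [-0.00140485 -0.00031932]
top {'c': array([ 0.54474615, -0.04107194]), 'yaw': np.float64(6.588517553454639), 'z': np.float64(0.020300454932612504), 'len': np.float64(0.1296343455480206), 'n': 1000} [-0.0016315  -0.00082724]
setting_ring [([373.1, 141.4, 31.2, 30.0], 0.64)]
gauge_block [([330.4, 138.9, 8.7, 23.3], 0.51)]
optical_flat [([348.8, 280.6, 32.5, 32.7], 0.96)]
dial_stand [([218.2, 90.9, 89.0, 60.5], 0.59)]
spray_bottle [([429.1, 94.3, 38.2, 39.9], 0.65)]
blower [([443.0, 193.4, 42.3, 29.3], 0.74)]
```

View pics/t15.png

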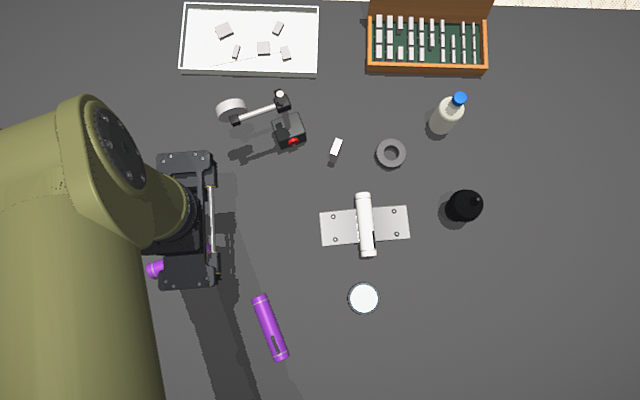

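View pics/s15.png

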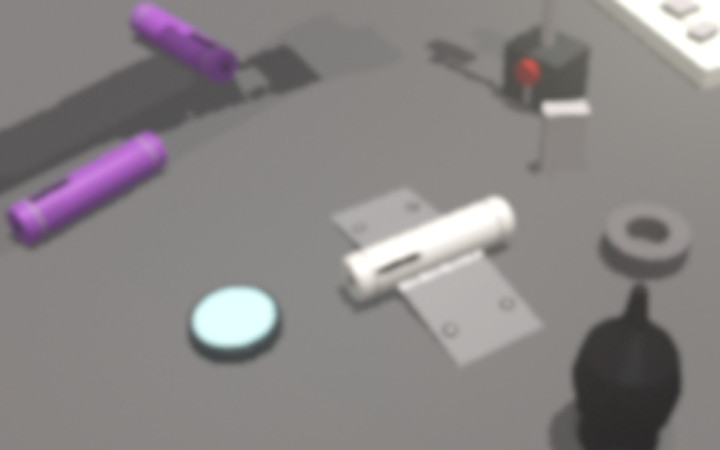

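The shaft lies in the vee at (366,225), with both ends sticking out and everything else where it was. The arm is clear, so I'm handing in.

```bash
python3 -c "
from cell import env
print(env.sign_off())"
```

```text
the job is handed in; nothing more can be done
None
```

The shaft is seated in the vee block, at rest and let go, and the job was handed in at about 23.5 s of the 58 s allowed.

**What I did:** I rolled the shaft about 70 mm with fingers loosely on either side and twisted it about 6° square to the block. Then I pushed it up the ramp with the open fingers leaning in 15°, one passing on each side of the block. The push stayed under 4 N in the readings, and the shaft was never gripped or lifted. It dropped into the vee by itself.

**Last checks:**
- **Seating:** the top camera put the shaft's centre 1.6 mm along and 0.8 mm across from the block's middle. Its height read 20.3 mm (nominal 21) and its yaw was within 0.2° of the block's. Both ends stick out by about 30 mm.
- **Rolling:** the keyway's final position agrees with the full distance having been rolled rather than skidded.
- **Other objects:** in the last top and side pictures everything else stands where it started. The purple look-alike partly hidden by the arm from above shows unmoved in the side view.

**Disagreements and failed checks:**
- The side camera read the seated height as 19.0 mm, about 2 mm low, as it had all along.
- The wrist camera's shaft fit found no points at the very end, because the shaft was out of its view.
- An early wrist-camera fit of the block failed on a bad threshold, so I used the top-camera fit.

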